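Clear and start the welding-fume extractor

TASK

Someone left a steel plate on top of the fume extractor, sticking out over its starter knob. Push the plate back until none of it sticks out over the front, leaving it flat on top, then pull the starter knob (the one with the long stem) right out to its stop, hold it there for one full second, and let it spring fully home. Leave the dial and everything else on and around the machine where they are.

Things in the scene. Friction and masses are not known exactly. Their poses are not given: they have to be found in the camera images.
- extractor: fixed grey machine, 240 mm deep (its x), 340 mm wide (its y), 150 mm tall; origin at the centre of its underside. Its front face, x = -120 mm in its frame, looks along its -x, towards the robot. A carry handle across the top at x = +100 mm rises to z = 192 mm. Knob and dial sit on the front face at z = 115 mm, one at y = +65, the other at -65 mm (+-12 mm); which is which varies
- pull_knob (a joint): travel of the starter knob out of the machine: 0 at home, 0.022 m pulled fully out to its stop, along the machine's own -x. The return spring pulls back with about 3 N at home and 8 N at the stop; let go, it goes home by itself in under a second
- knob_head (a point): centre of the starter knob's round black head, which is 34 mm in diameter and 18 mm thick, axis along the machine's x; it lies 55 mm out from the front face at home and moves with the knob
- knob_stem (a point): point on the axis of the knob's steel stem (12 mm in diameter), 29 mm out from the front face at home; moves with the knob. Between the collar on the face (19 mm in diameter, ending 12 mm out) and the back of the head (46 mm out) 34 mm of stem are bare: fingers can come down either side of it and hook behind the head
- dial_tip (a point): end of the pointer of the other control, a short black dial (42 mm in diameter, reaching 30 mm out from the front face, no stem). It turns easily: not to be touched
- plate_mid (a point): centre (mid-thickness) of the loose bare steel plate, 120 mm (its x) by 180 mm (its y) by 5 mm thick, about 0.75 kg, lying flat but askew on the extractor's top, its front (-x) edge sticking out over the front by 28 to 64 mm at the farthest corner
- plate_front_left (a point): front left corner of the plate at mid-thickness (front is the plate's -x edge, left its +y edge)
- plate_front_right (a point): front right corner of the plate at mid-thickness (front is the plate's -x edge, left its +y edge)
- plate_back_left (a point): back left corner of the plate at mid-thickness (front is the plate's -x edge, left its +y edge)
- plate_back_right (a point): back right corner of the plate at mid-thickness (front is the plate's -x edge, left its +y edge)
- tip_tin: small round tin, 44 mm across, 50 mm tall, standing at the back of the extractor's top; origin at its underside. A bystander
- spray_can: round can, 56 mm across, 135 mm tall, standing in front of one end of the extractor; origin at its underside. A bystander
- rod_tub: square carton, 55 x 55 x 85 mm tall, standing in front of the other end of the extractor; origin at its underside. A bystander
- spanner: open-ended spanner, 190 mm long, lying on the bench in front of the extractor, origin near its middle; its length is along its x. A bystander
- hammer: hammer, 260 mm long, lying to the -y side of the extractor; its length is along its x. A bystander
- mug: mug, 80 mm across, 90 mm tall, standing to the +y side of the extractor; origin at its underside. A bystander
- oil_bottle: round bottle, 64 mm across, 190 mm tall, standing on the +y side, ahead of the mug; origin at its underside. A bystander
- plate: the same steel plate; origin at the centre of its underside. Once its front edge is flush with the machine's front, at least 26 mm are free behind it before the tin
Things that resemble listed ones, but are neither listed nor needed, are in the scene too. Of the things that look like the plate, the largest one is meant.

How it is judged:
By the outcome, as a careful person would: the job done as asked, in the order asked, and still so for the second after the job is handed in, with the robot touching nothing.
It also fails if it takes over 64 s, if anything falls off the work surface, if the arm or the gripper's body presses on something with over 40 N, if the wrist force passes 120 N, or if a joint passes its speed limit or range.

ROBOT

A 6-joint arm with a two-finger parallel gripper is mounted at the origin on the work surface. World frame = base frame: x ahead of the robot, y to its left, z up, the work surface at z = 0. Lengths are in m, angles in rad, forces in N, time in s.
With the tool pointing down it reaches from about 0.25 to 0.775 m from the base axis. Payload 4 kg.
Tool frame: the origin (TCP) lies midway between the tips of the shut fingers; the grasp point (between the pads) lies grip_point_offset behind it (grip_point_offset is the distance from the TCP to the grasp point, in m); z points along the fingers, y is the line along which they close (so a half turn about z gives the same grasp; the last joint's range is limited). The gripper opens to 94 mm and grips with 3 to 60 N. Pads are 16 mm wide; open, the fingers measure 119 mm over their backs; the gripper's body (75 mm by 177 mm) begins 78 mm behind the grasp point.
Start: joints at [-1.294, 0.087, 1.371, -0, 1.684, -0.103], TCP at [0.204, -0.511, 0.206] pointing down, gripper open.
Joint ranges: [-3.1, 3.1], [-0.76, 2.03], [0.27, 2.55], [-1.08, 4.22], [0.17, 2.65], [-2.57, 2.57]. Speed limits (rad/s): [2.79, 2.79, 3.14, 3.14, 3.14, 3.14].

INTERFACE

Orientations are given as [roll, pitch, yaw] about the fixed x, y, z axes, in that order (R = Rz(yaw) Ry(pitch) Rx(roll)).
In Python, from bench import * gives the robot as it stands. The module is installed in compiled form; this text tells all that it offers.
- The arm moves only by the tool apply_moves, never from a script. Its argument "commands" is a list of rows, each a list of 7 numbers: the turn, a rotation vector about the world's x, y, z in rad, then the shift along the world's x, y, z in m, then the opening in per cent of the stroke, from 0 (shut) to 100 (fully open). In form: [[ax, ay, az, x, y, z, jaw], ...]. A call has exactly 5 rows; each row is the pose to reach, as a shift and turn from the pose commanded when the call began; what a row does not reach only later rows make up. A row lasts 1/10 s, in which the tool goes at most 50 mm and 8.59 degrees, less where a joint would pass 70% of its speed; a pose out of reach is approached as far as the arm can. A call with a gripper value outside its range is refused whole. The fingers move at their own pace and stop on an object; the grip force is fixed at half the most. Time passes only in rows, so rows that repeat a pose let the fingers close, or fill a call up. It gives the time, the measured TCP pose, the force, the opening and the grip force at its end, in the units of the state.
- get_obs(): the state, without advancing time (a new reading comes with each control period).
- snapshot(name): name is "scene" or "top"; returns a dict with "pixels" (384x512x3 uint8, red, green, blue), "vertical_fov" (degrees; the focal length in pixels is half the picture's height over the tangent of half this angle, whatever the lens; pixels are square), "cx", "cy" (the principal point, pixels), "rvec" (rotation vector, rad) and "tvec" (3), from world to camera coordinates, as OpenCV has them. Camera axes: x right, y down, z forward; pixel columns grow to the right and rows downward; lengths in m; the calibration is good to about 2 mm. A picture is of the moment at which its call begins. There is no depth.
- close_job(): hands the job in; it is judged then, once.
Trained networks look in the newest picture that a camera, given by its name, has taken for a name from the list of things; names that differ only in an ending like _2 or _b are one class to them, and where a whole thing is asked for, a point or a joint stands for the part that bears it (a point fixed in the world has none). Each returns a list of dicts, best first, with "score" (0 to 1); they miss things now and then, are a little off and sometimes report something else, mostly with a low value. They report only what shows in the picture. A call takes as long as a camera call. They do not tell look-alikes from the thing itself.
- masks_of(camera, query): "mask" (384x512 bool, what is visible of it) and "extent" ([left, top, right, bottom] in pixels, round what is visible of it).
- place_of(camera, query): "pixel" ([column, row] in pixels: a listed point, or the origin of a listed thing).
The state is a dict: "time": time; "joint_positions": joint angles; "qvel": joint speeds; "joint_torque": joint torques, N m; "tool_pos": TCP position; "ee_rot": TCP orientation; "wrist_force": force on the tool from outside, world axes, zero at the start; "wrist_torque": the same for the moment, N m; "width": finger opening in m; "finger_force": force on a finger pad.
Only numpy, scipy, OpenCV 4.12 (cv2) and the standard library are available. Lean on these libraries where they do the work, as an engineer would, in place of code of your own. Each camera call takes 0.05 s, during which the arm holds its last target. There are 200 camera calls.

## Working session

There is one attempt and no reset: what is moved stays moved. The work goes in short steps, Python scripts to look and compute and a tool call to move; the robot and the scene stay as the last step left them, time stands still between calls to the robot, and variables do not carry over. Pictures are saved under pics/ and viewed, at most 10 in all, crops included, and the job is handed in when it is done.

Besides the shell and the picture viewer there is one more tool, called after ">>>" by a JSON object that holds its "method" and its "body". apply_moves: Moves the arm, as the interface text tells. Its arguments: {"type":"object","properties":{"commands":{"type":"array"}},"required":["commands"]}

```bash
mkdir -p pics; cat > h.py <<'E'
from bench import *
import numpy as np, cv2
def cam(n,save=None):
    s=snapshot(n)
    if save: cv2.imwrite('pics/'+save,s['pixels'][:,:,::-1])
    f=192/np.tan(np.radians(s['vertical_fov'])/2)
    K=np.array([[f,0,s['cx']],[0,f,s['cy']],[0,0,1.]])
    R=cv2.Rodrigues(np.array(s['rvec'],float))[0]; t=np.array(s['tvec'],float)
    return s,K,R,t
def at_z(c,p,z):
    _,K,R,t=c; d=R.T@np.linalg.inv(K)@np.array([p[0],p[1],1.]); o=-R.T@t
    return o+d*(z-o[2])/d[2]
def proj(c,X):
    _,K,R,t=c; x=K@(R@np.array(X,float)+t); return x[:2]/x[2]
E
python3 - <<'E'
from h import *
print(get_obs())
Z=dict(plate_mid=.1525,plate_front_left=.1525,plate_front_right=.1525,plate_back_left=.1525,plate_back_right=.1525,knob_head=.115,knob_stem=.115,dial_tip=.115,extractor=0,tip_tin=.15,spray_can=0,rod_tub=0,spanner=0,hammer=0,mug=0,oil_bottle=0)
for n in ('scene','top'):
    c=cam(n,n+'0.png'); print(n,'cam at',-c[2].T@c[3])
    for q,z in Z.items():
        for d in place_of(n,q)[:3]: print(q,round(d['score'],2),np.round(d['pixel'],1),np.round(at_z(c,d['pixel'],z),4))
E
```

```text
{'time': 0.0, 'joint_positions': array([-1.29407771e+00,  8.79272735e-02,  1.37224653e+00,  7.86271483e-06,
        1.68357583e+00, -1.03120962e-01]), 'qvel': array([ 0.00113602,  0.00107859,  0.00035584, -0.00066948,  0.00011247,
       -0.00057492]), 'joint_torque': array([ 7.13307436e-04, -3.40187573e+01, -3.02421248e+01,  7.18921563e-02,
        3.30881635e-02, -1.48665413e-04]), 'tool_pos': array([ 0.20376286, -0.51027852,  0.20432324]), 'ee_rot': array([-3.13944794e+00, -2.29808309e-04,  3.79840212e-01]), 'wrist_force': array([-0.32312589,  0.23444558,  0.02903646]), 'wrist_torque': array([-0.01297361, -0.00179317,  0.02805623]), 'finger_force': 0.0, 'width': 0.09409397969131629}
scene cam at [ 1.06394646 -0.27834269  0.74319187]
plate_mid 0.92 [208.3 245.5] [ 0.6426 -0.1063  0.1525]
plate_mid 0.87 [250.8 179.6] [0.5184 0.075  0.1525]
plate_mid 0.61 [ 91.4 228.3] [ 0.4715 -0.2977  0.1525]
plate_front_left 0.73 [265.4 162.7] [0.4833 0.1417 0.1525]
plate_front_left 0.7 [244.4 212. ] [0.6019 0.0054 0.1525]
plate_front_left 0.62 [ 85.7 254.2] [ 0.5336 -0.3252  0.1525]
plate_front_r
[... 2135 characters left out ...]
 0.7264 -0.1002  0.    ]
extractor 0.5 [269.1 184.2] [ 0.6125 -0.0181  0.    ]
extractor 0.35 [306.  159.1] [ 0.6876 -0.1237  0.    ]
tip_tin 0.65 [185.6 188.6] [0.5689 0.2003 0.15  ]
tip_tin 0.59 [318.4 109.4] [ 0.7847 -0.1388  0.15  ]
spray_can 0.59 [350.8 214. ] [ 0.5304 -0.2496  0.    ]
rod_tub 0.78 [224.3 196.7] [0.5744 0.1087 0.    ]
rod_tub 0.74 [272.9 184.6] [ 0.6115 -0.029   0.    ]
rod_tub 0.55 [261.7 168.9] [0.6567 0.0034 0.    ]
spanner 0.81 [282.9 241.6] [ 0.4497 -0.058   0.    ]
spanner 0.2 [276.8 134.1] [ 0.7607 -0.0393  0.    ]
hammer 0.71 [387.4 200.3] [ 0.5713 -0.3545  0.    ]
mug 0.71 [206.5 134.8] [0.7552 0.1644 0.    ]
oil_bottle 0.68 [186.5 189.3] [0.594  0.2165 0.    ]
```

View pics/scene0.png

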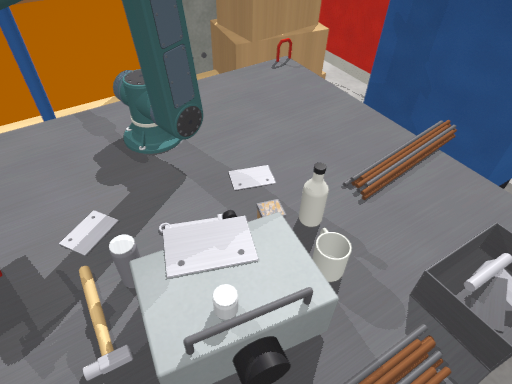

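View pics/top0.png

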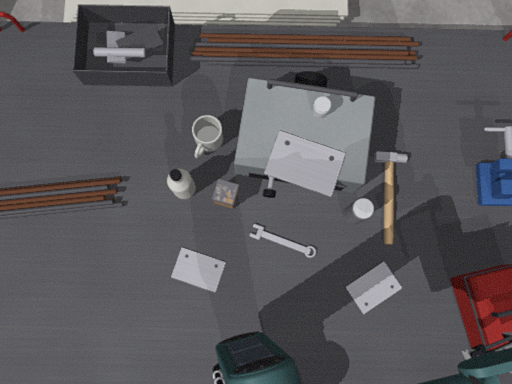

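The plate meant lies on the extractor, at top (306,164) and scene (208,245). The two smaller look-alikes lie on the bench at top (200,269) and (373,287). The long-stem knob is at top (268,190), and a black motor-like thing sits behind the machine at (311,80). Next I'll fit the extractor and plate poses to image edges and check them in a close crop.

```bash
cat > fit.py <<'E'
from h import *
from scipy.optimize import least_squares
def rect(p,hx,hy,z):
    c,s=np.cos(p[2]),np.sin(p[2]); R=np.array([[c,-s],[s,c]])
    q=np.array([[-hx,-hy],[-hx,hy],[hx,hy],[hx,-hy]])@R.T+p[:2]
    return np.c_[q,np.full(4,z)]
def edges(c):
    g=cv2.GaussianBlur(cv2.cvtColor(c[0]['pixels'],cv2.COLOR_RGB2GRAY),(3,3),0)
    e=cv2.Canny(g,30,90); return cv2.distanceTransform(255-e,cv2.DIST_L2,5)
def pts(r,segs):
    return np.concatenate([r[i]+np.linspace(.04,.96,60)[:,None]*(r[j]-r[i]) for i,j in segs])
def fit(p0,hx,hy,z,cs,segs):
    D=[edges(c) for c in cs]
    def res(p,cap=3.0):
        out=[]
        for c,d,sg in zip(cs,D,segs):
            P=pts(rect(p,hx,hy,z),sg); uv=(c[1]@(c[2]@P.T+c[3][:,None])); uv=(uv[:2]/uv[2]).T.astype(np.float32)
            out.append(cv2.remap(d,uv[:,:1],uv[:,1:],cv2.INTER_LINEAR)[:,0])
        return np.minimum(np.concatenate(out),cap)
    best=None
    for dx in np.arange(-.012,.013,.004):
        for dy in np.arange(-.012,.013,.004):
            for da in np.arange(-.08,.081,.04):
                q=np.array(p0)+[dx,dy,da]; v=res(q).mean()
                if best is None or v<best[0]: best=(v,q)
    r=least_squares(res,best[1],diff_step=1e-3,x_scale=[.01,.01,.05])
    return r.x,res(r.x).mean()
def inframe(p,X):
    d=np.array(X)[:2]-p[:2]; c,s=np.cos(p[2]),np.sin(p[2]); return np.array([c*d[0]+s*d[1],-s*d[0]+c*d[1]])
def overlay(c,rs,name,box,k):
    im=c[0]['pixels'][:,:,::-1].copy(); l,t,r,b=box
    im=cv2.resize(im[t:b,l:r],None,fx=k,fy=k,interpolation=cv2.INTER_CUBIC)
    for R,col in rs:
        q=np.array([(proj(c,x)-[l,t]+.5)*k-.5 for x in R]); cv2.polylines(im,[q.round().astype(int)],len(R)>2,col,1)
    cv2.imwrite('pics/'+name,im); return im
E
cat > m.py <<'E'
from fit import *
S,T=cam('scene'),cam('top')
al=[(0,1),(1,2),(2,3),(3,0)]
for cs,n in (([S],'S'),([T],'T'),([S,T],'ST')):
    e,v=fit([.727,-.102,-.11],.12,.17,.15,cs,[al]*len(cs)); pl,w=fit([.638,-.1,-.33],.06,.09,.155,cs,[al]*len(cs))
    print(n,np.round(e,4),round(v,2),np.round(pl,4),round(w,2))
    print(' plate corners in machine',np.round([inframe(e,x) for x in rect(pl,.06,.09,.15)],4).tolist())
R=lambda x,y,z:np.r_[e[:2]+np.array([[np.cos(e[2]),-np.sin(e[2])],[np.sin(e[2]),np.cos(e[2])]])@[x,y],z]
rs=[(rect(e,.12,.17,.15),(0,0,255)),(rect(pl,.06,.09,.155),(0,200,0)),([R(-.12,.065,.115),R(-.184,.065,.115)],(255,0,255))]
a=overlay(S,rs,'a.png',(120,190,340,380),2); b=overlay(T,rs,'b.png',(225,70,385,220),2)
o=np.zeros((380,440+320,3),np.uint8); o[:,:440]=a; o[:300,440:]=b; cv2.imwrite('pics/fit1.png',o)
for n,c in (('scene',S),('top',T)):
    for q in ('knob_head','knob_stem','dial_tip'):
        for d in place_of(n,q)[:2]: print(n,q,round(d['score'],2),np.round(d['pixel'],1),np.round(inframe(e,at_z(c,d['pixel'],.115)),4))
for d in place_of('scene','tip_tin')[:1]: print('tin',inframe(e,at_z(S,d['pixel'],.15)))
np.save('e.npy',e)
E
python3 m.py
```

```text
S [ 0.7279 -0.1055 -0.1465] 1.35 [ 0.6373 -0.103  -0.3391] 0.91
 plate corners in machine [[-0.1661, -0.0876], [-0.1316, 0.0891], [-0.0138, 0.0661], [-0.0483, -0.1106]]
T [ 0.7306 -0.1035 -0.1456] 0.87 [ 0.6389 -0.1012 -0.3214] 0.34
 plate corners in machine [[-0.1659, -0.0892], [-0.1344, 0.088], [-0.0163, 0.0671], [-0.0477, -0.1102]]
ST [ 0.7288 -0.1048 -0.1449] 1.19 [ 0.638  -0.1024 -0.3341] 0.73
 plate corners in machine [[-0.166, -0.0878], [-0.1322, 0.089], [-0.0143, 0.0664], [-0.0482, -0.1104]]
scene knob_head 0.43 [206.8 244.3] [-0.1175 -0.0089]
scene knob_head 0.4 [229.3 220. ] [-0.1638  0.0621]
scene knob_stem 0.65 [230.8 221.8] [-0.1572  0.0633]
scene knob_stem 0.53 [206.4 245.2] [-0.1156 -0.0105]
scene dial_tip 0.24 [133.4 277.6] [-0.0965 -0.172 ]
top knob_head 0.7 [268.7 194.6] [-0.1776  0.0676]
top knob_head 0.56 [349.8 214.1] [-0.1947 -0.1477]
top knob_stem 0.52 [270.7 184.2] [-0.1495  0.0667]
top knob_stem 0.49 [387.4 197.8] [-0.1365 -0.2393]
tin [ 0.05706304 -0.03138398]
```

View pics/fit1.png

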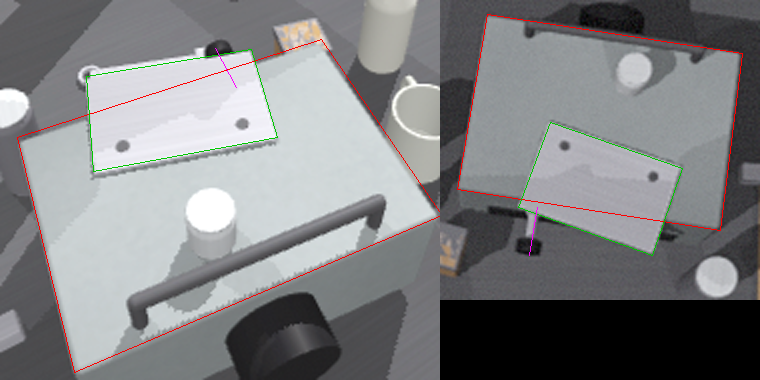

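The fit matches both views: machine at (0.7295, -0.104), yaw -0.145, plate front-right corner 46 mm out, knob at machine y≈+0.067. Moving to a spot in front of the plate, with the open fingers parallel to the machine front.

>>> {"method": "apply_moves", "body": {"commands": [[0, 0, -0.1, 0.03, 0.036, 0.03, 100], [0, 0, -0.21, 0.065, 0.08, 0.045, 100], [0, 0, -0.32, 0.1, 0.12, 0.046, 100], [0, 0, -0.43, 0.13, 0.16, 0.046, 100], [0, 0, -0.525, 0.16, 0.2, 0.046, 100]]}}

```text
time: 2.65
tool_pos: [0.3551, -0.3224, 0.252]
ee_rot: [3.141, -0.001, -0.15]
wrist_force: [0.6, -0.0, 0.7]
width: 0.0942
finger_force: 0.0
```

>>> {"method": "apply_moves", "body": {"commands": [[0, 0, 0, 0.03, 0.04, 0, 100], [0, 0, 0, 0.06, 0.08, 0, 100], [0, 0, 0, 0.09, 0.12, 0, 100], [0, 0, 0, 0.12, 0.16, 0, 100], [0, 0, 0, 0.15, 0.2, 0, 100]]}}

```text
time: 3.15
tool_pos: [0.505, -0.1219, 0.2517]
ee_rot: [3.141, -0.001, -0.145]
wrist_force: [0.1, -1.3, 0.3]
width: 0.0939
finger_force: 0.0
```

```bash
python3 -c "
from h import *
o=get_obs();print({k:np.round(o[k],4) for k in ('time','joint_positions','tool_pos','ee_rot','wrist_force','width')})
try: print(grip_point_offset)
except Exception as x: print(x)"
```

```text
{'time': np.float64(3.15), 'joint_positions': array([-3.4590e-01,  1.4000e-02,  1.3564e+00, -3.0000e-04,  1.7703e+00,
        1.3700e+00]), 'tool_pos': array([ 0.505 , -0.1219,  0.2517]), 'ee_rot': array([ 3.1412e+00, -8.0000e-04, -1.4510e-01]), 'wrist_force': array([ 0.1357, -1.269 ,  0.2623]), 'width': np.float64(0.0939)}
0.0188
```

>>> {"method": "apply_moves", "body": {"commands": [[0, 0, 0, 0.016, 0.024, -0.02, 100], [0, 0, 0, 0.016, 0.024, -0.05, 100], [0, 0, 0, 0.016, 0.024, -0.08, 100], [0, 0, 0, 0.016, 0.024, -0.085, 100], [0, 0, 0, 0.016, 0.024, -0.085, 100]]}}

```text
time: 3.65
tool_pos: [0.5195, -0.0997, 0.1656]
ee_rot: [-3.141, 0.002, -0.145]
wrist_force: [0.2, 0.4, 1.3]
width: 0.094
finger_force: 0.0
```

```bash
python3 -c "
from h import *
cam('scene','s2.png')
o=get_obs();print({k:np.round(o[k],4) for k in ('time','tool_pos','ee_rot','wrist_force','width')})"
```

```text
{'time': np.float64(3.7), 'tool_pos': array([ 0.5204, -0.1001,  0.1673]), 'ee_rot': array([ 3.1414e+00, -8.0000e-04, -1.4550e-01]), 'wrist_force': array([ 0.3912, -0.4595,  0.2724]), 'width': np.float64(0.0941)}
```

View pics/s2.png

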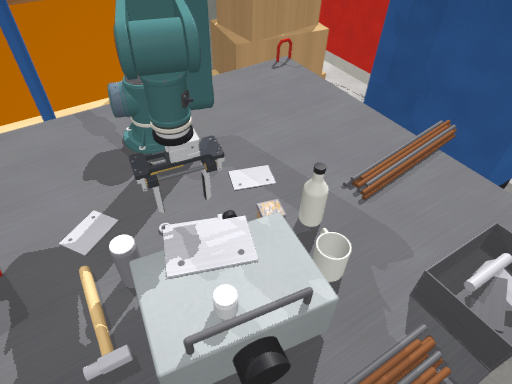

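The view shows the open gripper in front of the plate, with the fingers at (158,205) and (207,195), clear of the can. Lowering the tips to plate height.

>>> {"method": "apply_moves", "body": {"commands": [[0, 0, 0, 0.001, 0.007, -0.005, 100], [0, 0, 0, 0.002, 0.015, -0.01, 100], [0, 0, 0, 0.002, 0.015, -0.0145, 100], [0, 0, 0, 0.002, 0.015, -0.0145, 100], [0, 0, 0, 0.002, 0.015, -0.0145, 100]]}}

```text
time: 4.2
tool_pos: [0.522, -0.0848, 0.1519]
ee_rot: [3.141, 0.0, -0.145]
wrist_force: [-1.1, 0.2, 0.2]
width: 0.0939
finger_force: 0.0
```

>>> {"method": "apply_moves", "body": {"commands": [[0, 0, 0, 0.008, -0.0012, 0, 100], [0, 0, 0, 0.016, -0.0024, 0, 100], [0, 0, 0, 0.022, -0.0032, 0, 100], [0, 0, 0, 0.026, -0.0038, 0, 100], [0, 0, 0, 0.03, -0.0044, 0, 100]]}}

```text
time: 4.7
tool_pos: [0.5526, -0.0894, 0.1518]
ee_rot: [3.141, 0.0, -0.145]
wrist_force: [0.1, 0.5, -1.0]
width: 0.0939
finger_force: 0.0
```

```bash
cat > st.py <<'E'
from fit import *
import sys
e=np.array([.7295,-.104,-.145]); P=[];F=[]
for i in range(5): snapshot('top'); o=get_obs(); P.append(o['tool_pos']);F.append(o['wrist_force'])
p=np.mean(P,0); print(round(o['time'],2),'tcp',np.round(p,4),np.ptp(P,0).round(4),'machine',np.round(inframe(e,p),4),'F',np.round(np.mean(F,0),2),'w',round(o['width'],4),np.round(o['ee_rot'],3))
E
python3 st.py
```

```text
4.95 tcp [ 0.5523 -0.0893  0.1518] [0.001  0.0002 0.0002] machine [-0.1774 -0.011 ] F [-0.21 -0.41  0.13] w 0.0936 [ 3.141  0.    -0.145]
```

>>> {"method": "apply_moves", "body": {"commands": [[0, 0, 0, 0.004, -0.0006, 0, 100], [0, 0, 0, 0.008, -0.0012, 0, 100], [0, 0, 0, 0.012, -0.0018, 0, 100], [0, 0, 0, 0.016, -0.0023, 0, 100], [0, 0, 0, 0.02, -0.0029, 0, 100]]}}

```text
time: 5.45
tool_pos: [0.5706, -0.0929, 0.1518]
ee_rot: [3.14, 0.004, -0.146]
wrist_force: [-5.9, -0.3, 1.7]
width: 0.0938
finger_force: 2.5
```

>>> {"method": "apply_moves", "body": {"commands": [[0, 0, 0, 0.004, -0.0006, 0, 100], [0, 0, 0, 0.008, -0.0012, 0, 100], [0, 0, 0, 0.012, -0.0018, 0, 100], [0, 0, 0, 0.016, -0.0023, 0, 100], [0, 0, 0, 0.02, -0.0029, 0, 100]]}}

```text
time: 5.95
tool_pos: [0.5907, -0.0961, 0.1518]
ee_rot: [3.139, 0.004, -0.147]
wrist_force: [-5.7, -0.7, 1.8]
width: 0.094
finger_force: 2.4
```

```bash
python3 st.py; python3 -c "
from fit import *
e=np.array([.7295,-.104,-.145])
c=cam('scene'); pl,w=fit([.668,-.106,-.145],.06,.09,.155,[c],[[(1,2),(2,3),(3,0)]])
print(pl,w,np.round([inframe(e,x) for x in rect(pl,.06,.09,.15)],4).tolist())
overlay(c,[(rect(e,.12,.17,.15),(0,0,255)),(rect(pl,.06,.09,.155),(0,200,0))],'s3.png',(100,130,340,330),3)"
```

```text
6.2 tcp [ 0.5914 -0.0959  0.1518] [0.     0.0003 0.    ] machine [-0.1379 -0.0119] F [-4.27 -2.14  1.57] w 0.0942 [ 3.14e+00  2.00e-03 -1.46e-01]
[ 0.66264089 -0.09791074 -0.15071361] 0.38627824 [[-0.1276, -0.0933], [-0.1265, 0.0867], [-0.0065, 0.086], [-0.0076, -0.094]]
```

View pics/s3.png

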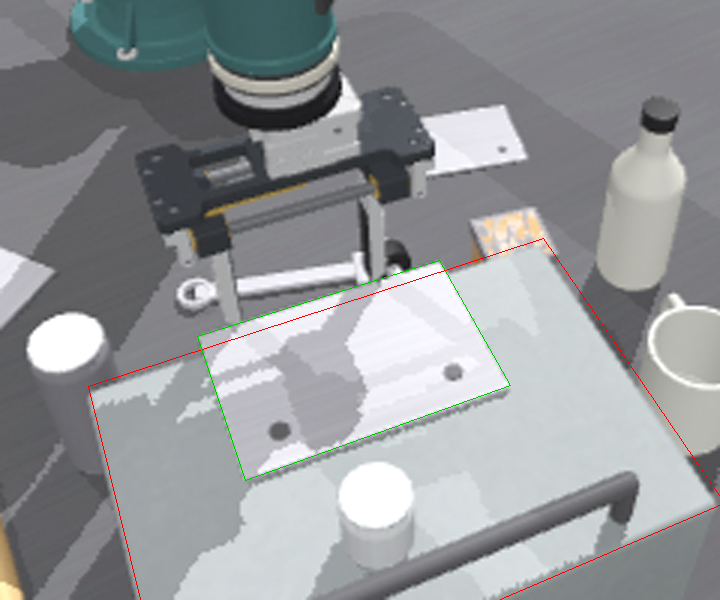

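The plate is now square and its front edge is still about 7 mm out (green against the red machine front line, near (320,300)). Pushing 13 mm more, then backing off.

>>> {"method": "apply_moves", "body": {"commands": [[0, 0, 0, 0.003, -0.0004, 0, 100], [0, 0, 0, 0.006, -0.0009, 0, 100], [0, 0, 0, 0.009, -0.0013, 0, 100], [0, 0, 0, 0.012, -0.0017, 0, 100], [0, 0, 0, 0.013, -0.0019, 0, 100]]}}

```text
time: 6.75
tool_pos: [0.6042, -0.0961, 0.1517]
ee_rot: [-3.14, 0.003, -0.144]
wrist_force: [-5.1, 1.7, 1.7]
width: 0.0937
finger_force: 2.9
```

>>> {"method": "apply_moves", "body": {"commands": [[0, 0, 0, 0, 0, 0, 100], [0, 0, 0, -0.003, 0.0004, 0, 100], [0, 0, 0, -0.013, 0.002, 0, 100], [0, 0, 0, -0.03, 0.0044, 0, 100], [0, 0, 0, -0.04, 0.006, 0.02, 100]]}}

```text
time: 7.25
tool_pos: [0.5625, -0.0899, 0.1688]
ee_rot: [-3.14, 0.006, -0.145]
wrist_force: [-0.2, -0.0, -0.6]
width: 0.0946
finger_force: 0.0
```

```bash
python3 st.py; python3 -c "
from fit import *
c=cam('scene'); al=[(0,1),(1,2),(2,3),(3,0)]
e,v=fit([.7295,-.104,-.145],.12,.17,.15,[c],[al])
pl,w=fit([.675,-.098,-.145],.06,.09,.155,[c],[al])
print(e,v,pl,w,np.round([inframe(e,x) for x in rect(pl,.06,.09,.15)],4).tolist())
e=np.array([.7295,-.104,-.145]);print(np.round([inframe(e,x) for x in rect(pl,.06,.09,.15)],4).tolist())
for q in ('knob_head','knob_stem'):
  for d in place_of('scene',q)[:2]: print(q,round(d['score'],2),d['pixel'],np.round(inframe(e,at_z(c,d['pixel'],.115)),4))
R=lambda x,y,z:np.r_[e[:2]+np.array([[np.cos(e[2]),-np.sin(e[2])],[np.sin(e[2]),np.cos(e[2])]])@[x,y],z]
overlay(c,[(rect(e,.12,.17,.15)[:2],(0,0,255)),([R(-.132,.067,.115),R(-.184,.067,.115)],(255,0,255))],'s4.png',(150,170,290,270),5)"
```

```text
7.5 tcp [ 0.5655 -0.0907  0.1738] [0.0018 0.0005 0.0033] machine [-0.1642 -0.0106] F [ 0.06  0.12 -0.18] w 0.0941 [-3.142e+00 -1.000e-03 -1.450e-01]
[ 0.72833186 -0.10617741 -0.14281885] 1.0296786 [ 0.67485869 -0.09694333 -0.14490681] 0.3260488 [[-0.1144, -0.0883], [-0.1141, 0.0917], [0.0059, 0.0914], [0.0056, -0.0886]]
[[-0.1151, -0.0909], [-0.1151, 0.0891], [0.0049, 0.0891], [0.0049, -0.0909]]
knob_head 0.54 [230.4, 216.0] [-0.1749  0.0681]
knob_head 0.18 [270.8, 264.0] [-0.0169  0.0961]
knob_stem 0.66 [231.5, 227.7] [-0.1407  0.0573]
knob_stem 0.5 [182.7, 293.4] [-0.0235 -0.0917]
```

View pics/s4.png

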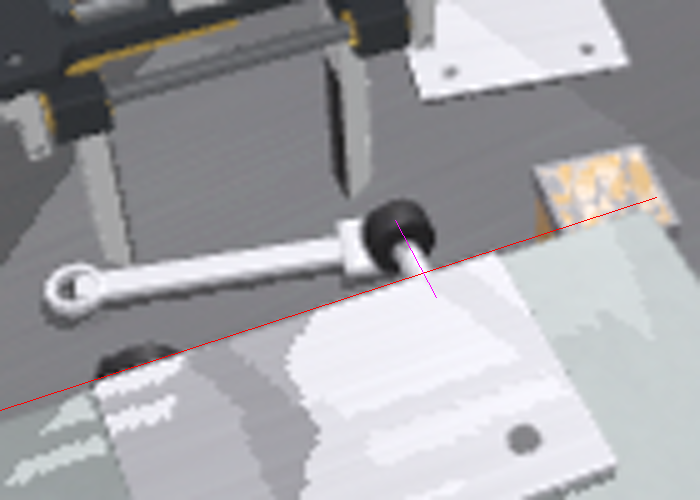

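```bash
cat > prof.py <<'E'
from fit import *
e=np.array([.7295,-.104,-.145]); cth,sth=np.cos(e[2]),np.sin(e[2])
R=lambda x,y,z:[e[0]+cth*x-sth*y,e[1]+sth*x+cth*y,z]
xs=np.arange(-.136,-.096,.002)
for n in ('scene','top'):
    c=cam(n); g=cv2.cvtColor(c[0]['pixels'],cv2.COLOR_RGB2GRAY)
    for y,z in ((-.16,.15),(-.15,.15),(-.13,.15),(.115,.15),(.13,.15),(.145,.15),(.16,.15),(-.07,.155),(-.03,.155),(0,.155),(.03,.155),(.05,.155),(.08,.155)):
        q=np.array([proj(c,R(x,y,z)) for x in xs],np.float32)
        print(n,y,z,cv2.remap(g,q[:,:1],q[:,1:],cv2.INTER_LINEAR)[:,0].tolist())
print(np.round(xs*1e3).astype(int).tolist())
E
python3 prof.py
```

```text
scene -0.16 0.15 [123, 115, 106, 98, 96, 96, 96, 96, 96, 96, 108, 172, 166, 156, 154, 156, 155, 156, 156, 156, 156]
scene -0.15 0.15 [116, 117, 117, 116, 113, 113, 113, 111, 110, 110, 132, 158, 167, 157, 163, 171, 177, 161, 157, 157, 158]
scene -0.13 0.15 [132, 132, 132, 130, 129, 129, 129, 129, 129, 128, 131, 142, 151, 155, 156, 156, 157, 157, 157, 157, 157]
scene 0.115 0.15 [130, 129, 127, 125, 124, 123, 121, 121, 120, 123, 168, 210, 215, 217, 218, 217, 217, 217, 216, 216, 215]
scene 0.13 0.15 [209, 207, 205, 205, 198, 198, 199, 197, 193, 197, 208, 217, 219, 220, 220, 220, 219, 218, 217, 217, 217]
scene 0.145 0.15 [236, 232, 214, 199, 206, 225, 234, 219, 210, 203, 201, 205, 208, 209, 209, 209, 208, 208, 208, 208, 207]
scene 0.16 0.15 [207, 203, 209, 208, 197, 190, 182, 188, 192, 197, 206, 206, 207, 208, 207, 206, 206, 206, 207, 207, 207]
scene -0.07 0.155 [130, 130, 129, 129, 126, 100, 84, 78, 78, 78, 112, 184, 227, 238, 230, 200, 189, 185, 184, 183, 201]
scene -0.03 0.155 [131, 132, 130, 130, 130, 130, 130, 130, 128, 128, 139, 168, 180, 185, 185, 181, 175, 175, 181, 169, 163]
scen
[... 1371 characters left out ...]
 88, 88, 92, 94, 94, 98, 101, 101, 99, 99]
top -0.03 0.155 [39, 37, 37, 41, 48, 56, 62, 71, 73, 67, 73, 78, 83, 90, 91, 91, 92, 95, 97, 95, 97]
top 0 0.155 [160, 131, 108, 85, 67, 74, 71, 68, 61, 53, 54, 52, 51, 54, 53, 55, 59, 53, 59, 61, 61]
top 0.03 0.155 [102, 106, 106, 105, 107, 106, 104, 104, 108, 104, 101, 100, 98, 97, 96, 95, 96, 97, 98, 95, 89]
top 0.05 0.155 [54, 57, 55, 52, 51, 54, 56, 55, 54, 58, 53, 54, 55, 48, 59, 56, 52, 56, 54, 50, 52]
top 0.08 0.155 [84, 122, 141, 151, 161, 170, 147, 131, 135, 156, 164, 175, 189, 188, 187, 186, 187, 187, 184, 182, 183]
[-136, -134, -132, -130, -128, -126, -124, -122, -120, -118, -116, -114, -112, -110, -108, -106, -104, -102, -100, -98, -96]
```

Relative to the machine edge in the same view, the plate is only about 2 mm in. I'll push it 4.5 mm further for margin.

>>> {"method": "apply_moves", "body": {"commands": [[0, 0, 0, 0, 0, -0.01, 100], [0, 0, 0, 0.005, -0.0007, -0.02, 100], [0, 0, 0, 0.015, -0.0022, -0.02, 100], [0, 0, 0, 0.025, -0.0037, -0.02, 100], [0, 0, 0, 0.035, -0.0052, -0.02, 100]]}}

```text
time: 8.25
tool_pos: [0.6013, -0.0963, 0.1519]
ee_rot: [3.141, -0.0, -0.145]
wrist_force: [-0.2, 0.1, -0.1]
width: 0.0942
finger_force: 0.0
```

>>> {"method": "apply_moves", "body": {"commands": [[0, 0, 0, 0.003, -0.0005, 0, 100], [0, 0, 0, 0.005, -0.0008, 0, 100], [0, 0, 0, 0.0075, -0.0011, 0, 100], [0, 0, 0, 0.0095, -0.0014, 0, 100], [0, 0, 0, 0.0095, -0.0014, 0, 100]]}}

```text
time: 8.75
tool_pos: [0.6081, -0.0973, 0.1519]
ee_rot: [3.142, 0.004, -0.145]
wrist_force: [-4.4, 1.3, 1.6]
width: 0.0941
finger_force: 2.4
```

>>> {"method": "apply_moves", "body": {"commands": [[0, 0, 0, -0.003, 0.0004, 0, 100], [0, 0, 0, -0.013, 0.002, 0, 100], [0, 0, 0, -0.03, 0.0044, 0, 100], [0, 0, 0, -0.045, 0.0066, 0.03, 100], [0, 0, 0, -0.045, 0.0066, 0.06, 100]]}}

```text
time: 9.25
tool_pos: [0.5623, -0.0904, 0.2119]
ee_rot: [-3.141, 0.002, -0.145]
wrist_force: [-0.2, 0.7, 0.2]
width: 0.094
finger_force: 0.0
```

```bash
python3 st.py; python3 prof.py | grep -v 'top -\|top 0 \|top 0.0[35]'
```

```text
9.5 tcp [ 0.5654 -0.0911  0.2154] [0.0022 0.0006 0.0079] machine [-0.1642 -0.011 ] F [ 0.33 -0.14  0.88] w 0.0943 [ 3.142  0.    -0.145]
scene -0.16 0.15 [122, 114, 104, 97, 95, 95, 95, 95, 95, 95, 108, 171, 196, 202, 203, 203, 205, 205, 205, 204, 204]
scene -0.15 0.15 [115, 117, 116, 114, 111, 113, 113, 111, 109, 109, 130, 166, 201, 204, 205, 205, 204, 204, 205, 180, 159]
scene -0.13 0.15 [131, 131, 131, 129, 128, 129, 129, 128, 128, 127, 129, 138, 150, 154, 155, 155, 156, 156, 156, 156, 156]
scene 0.115 0.15 [129, 128, 126, 124, 123, 121, 119, 120, 119, 122, 166, 209, 214, 216, 217, 216, 216, 215, 215, 214, 214]
scene 0.13 0.15 [208, 206, 204, 203, 196, 196, 198, 196, 192, 195, 207, 215, 218, 219, 219, 218, 218, 217, 216, 216, 216]
scene 0.145 0.15 [234, 231, 212, 197, 206, 224, 233, 218, 209, 204, 206, 215, 218, 219, 219, 219, 220, 219, 219, 219, 218]
scene 0.16 0.15 [202, 200, 207, 207, 197, 189, 181, 187, 191, 195, 205, 205, 206, 206, 206, 205, 205, 205, 206, 205, 206]
scene -0.07 0.155 [129, 128, 128, 128, 125, 99, 84, 77, 78, 77, 77, 83, 134, 196, 233, 235, 236, 236, 237, 237,
[... 639 characters left out ...]
120, 119, 120, 119, 117, 116, 130, 149, 160, 158, 158, 157, 157, 157, 159, 156, 155, 158, 156]
top 0.13 0.15 [113, 116, 120, 117, 117, 118, 119, 118, 130, 148, 163, 159, 160, 160, 159, 160, 158, 157, 158, 157, 157]
top 0.145 0.15 [119, 118, 118, 118, 118, 117, 116, 120, 133, 148, 160, 161, 159, 159, 160, 160, 161, 161, 159, 159, 158]
top 0.16 0.15 [119, 119, 117, 120, 121, 118, 114, 108, 116, 130, 145, 149, 150, 149, 148, 147, 146, 145, 144, 147, 147]
top 0.08 0.155 [85, 123, 141, 153, 165, 177, 154, 135, 136, 156, 155, 153, 160, 190, 196, 193, 189, 185, 184, 182, 180]
[-136, -134, -132, -130, -128, -126, -124, -122, -120, -118, -116, -114, -112, -110, -108, -106, -104, -102, -100, -98, -96]
```

```bash
cat > prof2.py <<'E'
from fit import *
e=np.array([.7295,-.104,-.145]); cth,sth=np.cos(e[2]),np.sin(e[2])
R=lambda x,y,z:[e[0]+cth*x-sth*y,e[1]+sth*x+cth*y,z]
ys=np.arange(.04,.096,.003)
for n in ('scene','top'):
    c=cam(n); g=cv2.cvtColor(c[0]['pixels'],cv2.COLOR_RGB2GRAY)
    for x,z in ((-.141,.12),(-.147,.12),(-.153,.12),(-.159,.12),(-.172,.115),(-.176,.115)):
        q=np.array([proj(c,R(x,y,z)) for y in ys],np.float32)
        print(n,x,cv2.remap(g,q[:,:1],q[:,1:],cv2.INTER_LINEAR)[:,0].tolist())
print(np.round(ys*1e3).astype(int).tolist())
overlay(c,[([R(-.132,.066,.115),R(-.182,.066,.115)],(255,0,255))],'t5.png',(215,130,335,220),6)
E
python3 prof2.py
```

```text
scene -0.141 [150, 139, 146, 147, 136, 151, 160, 202, 230, 237, 174, 138, 151, 141, 142, 149, 141, 154, 148]
scene -0.147 [110, 107, 112, 100, 90, 107, 155, 205, 234, 229, 159, 132, 132, 129, 131, 129, 129, 128, 128]
scene -0.153 [109, 128, 127, 66, 39, 43, 137, 207, 235, 220, 128, 113, 133, 132, 132, 130, 130, 130, 129]
scene -0.159 [224, 223, 158, 47, 37, 56, 129, 185, 210, 206, 84, 36, 47, 122, 128, 129, 128, 128, 128]
scene -0.172 [235, 242, 216, 82, 39, 38, 35, 36, 49, 37, 35, 36, 36, 40, 96, 127, 129, 129, 128]
scene -0.176 [233, 239, 210, 81, 39, 44, 43, 39, 38, 38, 37, 37, 40, 47, 101, 128, 129, 129, 129]
top -0.141 [46, 57, 56, 53, 53, 51, 65, 101, 98, 50, 54, 56, 66, 81, 89, 93, 93, 79, 57]
top -0.147 [41, 46, 51, 54, 57, 51, 52, 55, 58, 52, 54, 56, 73, 98, 96, 96, 92, 78, 64]
top -0.153 [58, 49, 45, 42, 45, 48, 53, 56, 52, 47, 57, 77, 89, 98, 99, 97, 97, 87, 60]
top -0.159 [46, 46, 48, 49, 58, 90, 119, 145, 146, 137, 151, 134, 103, 96, 96, 95, 97, 86, 65]
top -0.172 [83, 100, 97, 83, 41, 20, 26, 37, 39, 42, 43, 43, 33, 30, 50, 87, 99, 93, 82]
top -0.176 [74, 98, 97, 81, 43, 31, 34, 42, 33, 46, 50, 46, 33, 29, 46, 85, 98, 99, 89]
[40, 43, 46, 49, 52, 55, 58, 61, 64, 67, 70, 73, 76, 79, 82, 85, 88, 91, 94]
```

View pics/t5.png

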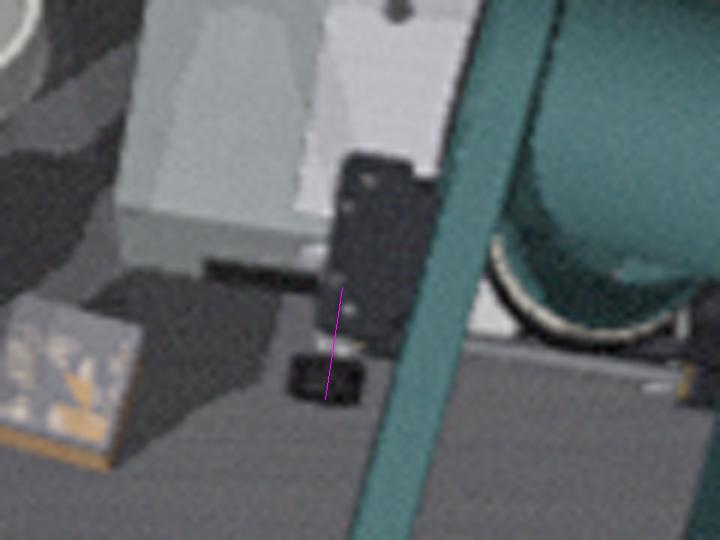

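The close crop shows the stem and head at (335,345) and (328,380), agreeing with machine y≈0.0655. Moving above the stem and descending with the fingers straddling it.

>>> {"method": "apply_moves", "body": {"commands": [[0, 0, 0, 0.012, 0.03, 0, 100], [0, 0, 0, 0.024, 0.06, 0, 100], [0, 0, 0, 0.029, 0.073, 0, 100], [0, 0, 0, 0.029, 0.073, -0.02, 100], [0, 0, 0, 0.029, 0.073, -0.04, 100]]}}

```text
time: 10.2
tool_pos: [0.594, -0.0177, 0.1715]
ee_rot: [3.141, -0.001, -0.144]
wrist_force: [-0.3, -0.2, -1.4]
width: 0.0941
finger_force: 0.0
```

```bash
python3 st.py
```

```text
10.45 tcp [ 0.5924 -0.018   0.1695] [0.0024 0.0006 0.0059] machine [-0.148   0.0653] F [-0.56  0.02 -0.58] w 0.094 [ 3.141e+00 -1.000e-03 -1.460e-01]
```

>>> {"method": "apply_moves", "body": {"commands": [[0, 0, 0, 0.002, 0, -0.02, 100], [0, 0, 0, 0.002, 0, -0.04, 100], [0, 0, 0, 0.002, 0, -0.06, 100], [0, 0, 0, 0.002, 0, -0.071, 100], [0, 0, 0, 0.002, 0, -0.071, 60]]}}

```text
time: 10.95
tool_pos: [0.5949, -0.0181, 0.0999]
ee_rot: [3.141, 0.002, -0.145]
wrist_force: [-0.2, 0.4, 0.4]
width: 0.0892
finger_force: 0.0
```

>>> {"method": "apply_moves", "body": {"commands": [[0, 0, 0, 0, 0, 0, 21], [0, 0, 0, 0, 0, 0, 21], [0, 0, 0, 0, 0, 0, 21], [0, 0, 0, 0, 0, 0, 21], [0, 0, 0, 0, 0, 0, 21]]}}

```text
time: 11.45
tool_pos: [0.5958, -0.0179, 0.1014]
ee_rot: [3.142, -0.001, -0.145]
wrist_force: [-0.9, -0.3, 0.5]
width: 0.0494
finger_force: 0.0
```

```bash
python3 st.py; python3 -c "
from fit import *
c=cam('scene'); overlay(c,[],'s6.png',(150,140,310,260),5)"
```

```text
11.7 tcp [ 0.5956 -0.0179  0.1011] [0.0002 0.0001 0.0003] machine [-0.1449  0.0658] F [-0.11  0.43 -0.22] w 0.0296 [ 3.142  0.    -0.145]
```

View pics/s6.png

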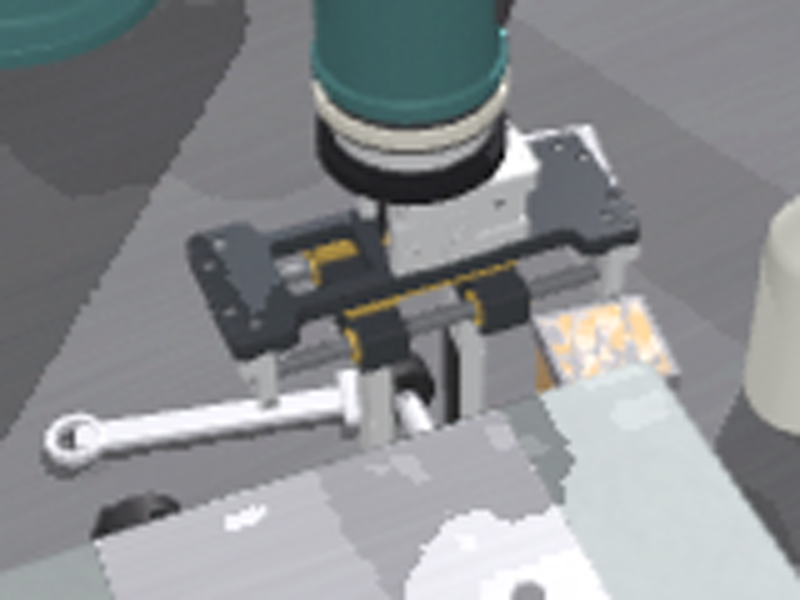

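The fingers at (375,400) and (470,380) straddle the stem at (415,405), behind the head. Finishing the partial close, then pulling along the machine's -x.

>>> {"method": "apply_moves", "body": {"commands": [[0, 0, 0, 0, 0, 0, 21], [0, 0, 0, -0.002, 0.0003, 0, 21], [0, 0, 0, -0.004, 0.0006, 0, 21], [0, 0, 0, -0.006, 0.0009, 0, 21], [0, 0, 0, -0.008, 0.0012, 0, 21]]}}

```text
time: 12.25
tool_pos: [0.5874, -0.0167, 0.101]
ee_rot: [3.141, -0.0, -0.145]
wrist_force: [-0.3, 0.0, 0.3]
width: 0.0195
finger_force: 0.0
```

>>> {"method": "apply_moves", "body": {"commands": [[0, 0, 0, -0.003, 0.0004, 0, 21], [0, 0, 0, -0.006, 0.0009, 0, 21], [0, 0, 0, -0.009, 0.0013, 0, 21], [0, 0, 0, -0.012, 0.0018, 0, 21], [0, 0, 0, -0.014, 0.002, 0, 21]]}}

```text
time: 12.75
tool_pos: [0.5741, -0.0148, 0.101]
ee_rot: [3.141, -0.002, -0.145]
wrist_force: [5.6, -1.0, -3.1]
width: 0.0199
finger_force: 2.7
```

```bash
python3 st.py
```

```text
13.0 tcp [ 0.5739 -0.0148  0.101 ] [0. 0. 0.] machine [-0.1669  0.0658] F [ 4.93 -0.46 -2.63] w 0.0196 [ 3.141e+00 -1.000e-03 -1.450e-01]
```

>>> {"method": "apply_moves", "body": {"commands": [[0, 0, 0, -0.003, 0.0004, 0, 21], [0, 0, 0, -0.006, 0.0009, 0, 21], [0, 0, 0, -0.009, 0.0013, 0, 21], [0, 0, 0, -0.011, 0.0016, 0, 21], [0, 0, 0, -0.011, 0.0016, 0, 21]]}}

```text
time: 13.5
tool_pos: [0.5636, -0.0134, 0.1011]
ee_rot: [3.141, -0.003, -0.145]
wrist_force: [6.6, -0.9, -4.4]
width: 0.0196
finger_force: 3.5
```

>>> {"method": "apply_moves", "body": {"commands": [[0, 0, 0, -0.001, 0.0001, 0, 21], [0, 0, 0, -0.002, 0.0003, 0, 21], [0, 0, 0, -0.002, 0.0003, 0, 21], [0, 0, 0, -0.002, 0.0003, 0, 21], [0, 0, 0, -0.002, 0.0003, 0, 21]]}}

```text
time: 14.0
tool_pos: [0.5626, -0.0132, 0.1011]
ee_rot: [3.142, -0.005, -0.145]
wrist_force: [8.3, -1.6, -5.2]
width: 0.0196
finger_force: 4.6
```

>>> {"method": "apply_moves", "body": {"commands": [[0, 0, 0, -0.001, 0.0001, 0, 21], [0, 0, 0, -0.002, 0.0003, 0, 21], [0, 0, 0, -0.002, 0.0003, 0, 21], [0, 0, 0, -0.002, 0.0003, 0, 21], [0, 0, 0, -0.002, 0.0003, 0, 21]]}}

```text
time: 14.5
tool_pos: [0.5626, -0.0132, 0.1012]
ee_rot: [-3.142, -0.009, -0.145]
wrist_force: [13.0, -2.3, -8.0]
width: 0.0196
finger_force: 7.0
```

```bash
python3 st.py
```

```text
14.75 tcp [ 0.5626 -0.0132  0.1012] [0. 0. 0.] machine [-0.1783  0.0657] F [13.67 -2.27 -7.66] w 0.0198 [-3.142 -0.009 -0.145]
```

The TCP has stalled while the force keeps rising, so the knob is at its stop. Holding there for 1.5 s more.

>>> {"method": "apply_moves", "body": {"commands": [[0, 0, 0, -0.0005, 0.0001, 0, 21], [0, 0, 0, -0.001, 0.0001, 0, 21], [0, 0, 0, -0.001, 0.0001, 0, 21], [0, 0, 0, -0.001, 0.0001, 0, 21], [0, 0, 0, -0.001, 0.0001, 0, 21]]}}

```text
time: 15.25
tool_pos: [0.5626, -0.0132, 0.1013]
ee_rot: [-3.141, -0.012, -0.145]
wrist_force: [16.8, -2.1, -9.4]
width: 0.0197
finger_force: 8.2
```

>>> {"method": "apply_moves", "body": {"commands": [[0, 0, 0, 0, 0, 0, 21], [0, 0, 0, 0, 0, 0, 21], [0, 0, 0, 0, 0, 0, 21], [0, 0, 0, 0, 0, 0, 21], [0, 0, 0, 0, 0, 0, 21]]}}

```text
time: 15.75
tool_pos: [0.5626, -0.0132, 0.1013]
ee_rot: [-3.141, -0.012, -0.145]
wrist_force: [15.7, -2.4, -9.7]
width: 0.0198
finger_force: 8.2
```

>>> {"method": "apply_moves", "body": {"commands": [[0, 0, 0, 0, 0, 0, 21], [0, 0, 0, 0, 0, 0, 21], [0, 0, 0, 0, 0, 0, 21], [0, 0, 0, 0, 0, 0, 21], [0, 0, 0, 0, 0, 0, 21]]}}

```text
time: 16.25
tool_pos: [0.5626, -0.0132, 0.1012]
ee_rot: [-3.141, -0.012, -0.145]
wrist_force: [16.7, -3.0, -9.1]
width: 0.02
finger_force: 8.2
```

```bash
python3 st.py; python3 -c "
from fit import *
c=cam('scene'); overlay(c,[],'s7.png',(150,140,310,260),5)"
```

```text
16.5 tcp [ 0.5626 -0.0132  0.1012] [0. 0. 0.] machine [-0.1783  0.0657] F [16.79 -2.24 -9.39] w 0.0197 [-3.141 -0.012 -0.145]
```

View pics/s7.png

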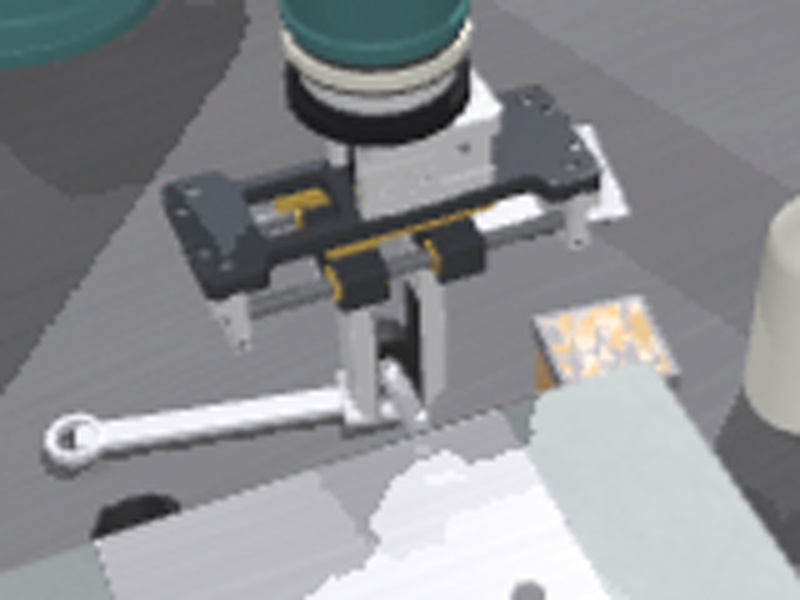

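The knob is out with the stem long at (405,390), and it has been held at the stop for over 2 s. Opening to release it.

>>> {"method": "apply_moves", "body": {"commands": [[0, 0, 0, 0, 0, 0, 100], [0, 0, 0, 0, 0, 0, 100], [0, 0, 0, 0, 0, 0, 100], [0, 0, 0, 0, 0, 0, 100], [0, 0, 0, 0, 0, 0, 100]]}}

```text
time: 17.05
tool_pos: [0.5562, -0.0122, 0.1007]
ee_rot: [3.141, 0.004, -0.145]
wrist_force: [1.5, -0.4, -0.3]
width: 0.0565
finger_force: 0.0
```

>>> {"method": "apply_moves", "body": {"commands": [[0, 0, 0, 0, 0, 0, 100], [0, 0, 0, 0, 0, 0, 100], [0, 0, 0, 0, 0, 0, 100], [0, 0, 0, 0, 0, 0, 100], [0, 0, 0, 0, 0, 0, 100]]}}

```text
time: 17.55
tool_pos: [0.5575, -0.0125, 0.1009]
ee_rot: [3.141, 0.0, -0.145]
wrist_force: [0.5, -0.3, -0.4]
width: 0.0934
finger_force: 0.0
```

```bash
python3 st.py; python3 prof2.py|grep scene
```

```text
17.8 tcp [ 0.5575 -0.0124  0.1009] [0.0001 0.0001 0.    ] machine [-0.1834  0.0657] F [ 0.19 -0.01  0.18] w 0.094 [ 3.142  0.    -0.145]
scene -0.141 [132, 137, 131, 131, 133, 129, 161, 177, 176, 168, 129, 135, 136, 132, 136, 131, 137, 128, 132]
scene -0.147 [114, 111, 116, 104, 94, 111, 159, 188, 191, 170, 141, 136, 137, 134, 137, 134, 134, 133, 133]
scene -0.153 [114, 132, 132, 69, 41, 46, 141, 188, 190, 159, 104, 118, 138, 137, 137, 136, 135, 135, 135]
scene -0.159 [230, 228, 164, 50, 38, 58, 134, 165, 170, 150, 72, 37, 51, 127, 133, 133, 133, 133, 133]
scene -0.172 [241, 248, 221, 86, 40, 39, 38, 39, 52, 38, 37, 38, 38, 43, 100, 132, 134, 133, 134]
scene -0.176 [239, 245, 215, 84, 41, 45, 44, 42, 40, 39, 38, 39, 43, 49, 105, 133, 134, 134, 134]
```

The knob is home: its image profile matches the one from before the pull. Lifting clear and doing a final check.

>>> {"method": "apply_moves", "body": {"commands": [[0, 0, 0, 0, 0, 0.02, 100], [0, 0, 0, 0, 0, 0.05, 100], [0, 0, 0, 0, 0, 0.09, 100], [0, 0, 0, 0, 0, 0.13, 100], [0, 0, 0, 0, 0, 0.16, 100]]}}

```text
time: 18.4
tool_pos: [0.558, -0.0125, 0.264]
ee_rot: [3.142, -0.003, -0.145]
wrist_force: [0.6, -0.3, 0.4]
width: 0.0939
finger_force: 0.0
```

>>> {"method": "apply_moves", "body": {"commands": [[0, 0, 0, -0.03, 0, 0, 100], [0, 0, 0, -0.07, 0, 0, 100], [0, 0, 0, -0.1, 0, 0, 100], [0, 0, 0, -0.1, 0, 0, 100], [0, 0, 0, -0.1, 0, 0, 100]]}}

```text
time: 18.9
tool_pos: [0.4577, -0.0124, 0.2614]
ee_rot: [-3.142, -0.002, -0.145]
wrist_force: [0.3, 0.4, 1.0]
width: 0.094
finger_force: 0.0
```

```bash
python3 st.py; python3 prof.py | grep 'scene.*0.155\|scene 0.115'; python3 -c "
from h import *
c=cam('scene','s8.png')"
```

```text
19.15 tcp [ 0.4583 -0.0125  0.2607] [0.0003 0.     0.0006] machine [-0.2816  0.0514] F [ 0.28  0.56 -0.06] w 0.0938 [ 3.142e+00  1.000e-03 -1.450e-01]
scene 0.115 0.15 [127, 127, 125, 123, 122, 120, 119, 118, 118, 121, 165, 208, 213, 215, 215, 215, 215, 214, 214, 213, 213]
scene -0.07 0.155 [128, 127, 127, 127, 123, 89, 62, 47, 44, 44, 43, 46, 81, 139, 179, 181, 182, 182, 182, 182, 182]
scene -0.03 0.155 [129, 130, 128, 128, 128, 127, 128, 128, 126, 126, 126, 126, 129, 156, 179, 182, 182, 181, 182, 182, 182]
scene 0 0.155 [93, 116, 125, 129, 130, 129, 128, 126, 127, 128, 130, 134, 162, 219, 232, 237, 238, 236, 236, 236, 238]
scene 0.03 0.155 [236, 242, 240, 222, 183, 139, 91, 84, 95, 126, 130, 137, 162, 212, 236, 240, 240, 239, 239, 239, 240]
scene 0.05 0.155 [85, 148, 160, 173, 178, 188, 194, 195, 194, 195, 195, 193, 198, 231, 241, 242, 241, 240, 241, 240, 240]
scene 0.08 0.155 [128, 127, 128, 128, 129, 129, 128, 128, 128, 126, 129, 140, 162, 212, 242, 243, 238, 234, 232, 231, 230]
```

View pics/s8.png

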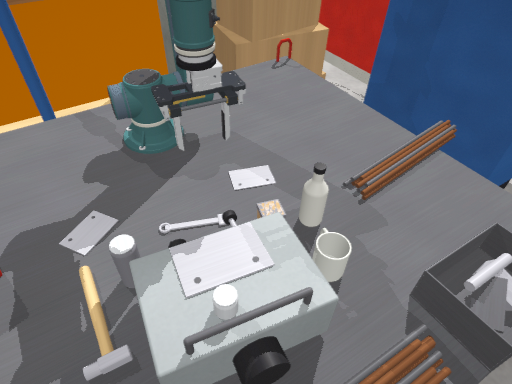

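The plate lies flat and square on top at (221,258), its front edge inside the machine's. The knob is home at (230,217), the bystanders are where they were, and the arm is clear. Handing in.

```bash
python3 -c "
from bench import *
print(close_job())"
```

```text
the job is handed in; nothing more can be done
None
```

The job is handed in: the plate lies flat on top with its front edge about 5 mm behind the machine's front, the starter knob was held at its stop for over 2 s and sprang home, and the dial and everything else look unmoved in the last picture.

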